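# Set the click timer of a tube roller mixer and start it

### The job

Start the tube roller mixer for a five-click run: first turn its blue timer knob counter-clockwise (seen from above) all the way back to its stop, then wind it clockwise exactly five clicks and leave it resting in the fifth click. After that push the red-tipped start lever all the way over, towards the rollers, and leave the tube rack, the specimen jar and the tip box where they stand.

Things in the scene. Friction and masses are not known exactly. Their poses are not given: they have to be found in the camera images.
- mixer: The fixed tube roller mixer: cream casing 260 (x) by 360 (y) mm with a navy band, deck 70 mm above the table. Origin: centre of the underside, on the table; x points to its rear, z up. Knob and lever stand on the front half of the deck (local x below 0). Rear half: dark rollers and coloured-cap tubes lying along y, local x = 1 to 126 mm, up to 111 mm above the table.
- timer_grip (a point): Where to grip the navy timer knob: on its vertical axis, 107 mm above the table, at x = -65, y = 85 mm of the mixer. Disc of diameter 68 mm, its top 23 mm below this point, with an upright grip bar across it: 65 mm long, 14 mm wide, top 7 mm above this point. The frame turns with the knob: x along the bar, y across it, z up. A white line on the bar's -x end is the pointer.
- timer (a joint): Knob turn in rad: 0 at the counter-clockwise stop (pointer to the red dot at the mixer's front, local -x; bar along the mixer's x), growing clockwise seen from above. 12 clicks of 24 degrees (0.419 rad), a dot for each; a torque bump of about 0.15 N m between clicks; let go, it snaps into the nearest click. It starts in one of the clicks 2 to 6.
- start_tip (a point): Centre of the red ball, diameter 26 mm, on the start lever: a steel rod of diameter 10 mm, 80 mm from pivot to ball centre. Pivot 92 mm above the table at x = -65, y = -85 mm of the mixer, axis along the mixer's y, on a dark block 70 (x) by 50 (y) mm, 25 mm high on the deck. Off, the ball is about 38 mm before the pivot and 162 mm above the table; on, as far to the rear.
- start (a joint): Angle of the start lever in rad: 0 fully off (leaning to the mixer's front), 1.0 fully on (leaning to the rollers, mixer's +x). Light friction (about 1 N at the ball); it stays where it is left. It starts within 0.1 of off.
- rack: Loose blue tube rack with six capped tubes, 150 (x) by 70 (y) mm, 103 mm high, on the table left (+y) of the mixer. Origin: centre of its underside.
- jar: Loose specimen jar with a red lid, diameter 68 mm, 75 mm high, on the table right (-y) of the mixer. Origin: centre of its underside.
- tipbox: Loose white box with a pale blue lid, 122 (x) by 87 (y) mm, 72 mm high, on the table right (-y) of the mixer. Origin: centre of its underside.

How it is judged (in metres and radians):
On the way, in this order (a step that is already met when the one before it is completed fails the run):
1. the timer knob is turned back to its stop while the lever is still off (value of joint timer below 0.12 rad and value of joint start below 0.35 rad), for 0.1 s.
2. the timer knob is wound to the fifth click while the lever is still off (value of joint timer between 1.98 and 2.21 rad and value of joint start below 0.35 rad), for 0.2 s.
3. the start lever is pushed all the way over towards the rollers (value of joint start above 0.88 rad), for 0.1 s.
At the end, for the whole second after the job is handed in: The timer knob rests in its fifth click from the stop (within 0.11 rad of 2.094), the start lever is over towards the rollers (beyond 0.88 of 1.0 rad), and the rack, jar and tip box are within 30 mm of where they stood (value of joint timer between 1.98 and 2.21 rad and value of joint start above 0.88 rad and distance of each of rack, jar, tipbox from where it was at the start of the episode below 0.03 m); the robot touches nothing.
It fails at once if the rack, the jar or the tip box is knocked over (angle between any of rack, jar, tipbox's own z axis and vertical above 0.5 rad).
It also fails if it takes over 67 s, if anything falls off the work surface, if the arm or the gripper's body presses on something with over 40 N, if the wrist force passes 120 N, or if a joint passes its speed limit or range.

### The arm

A 6-joint arm with a two-finger parallel gripper is mounted at the origin on the work surface. World frame = base frame: x ahead of the robot, y to its left, z up, the work surface at z = 0. Lengths are in m, angles in degrees, forces in N, time in s.
With the tool pointing down it reaches from about 0.275 to 0.825 m from the base axis. Payload 4.9 kg.
Tool frame: the origin (TCP) lies midway between the tips of the shut fingers; the grasp point (between the pads) lies 19 mm behind it; z points along the fingers, y is the line along which they close (so a half turn about z gives the same grasp; the last joint's range is limited). The gripper opens to 85 mm and grips with 20 to 120 N. Pads are 22 mm wide; open, the fingers measure 114 mm over their backs; the gripper's body (76 mm by 85 mm) begins 54 mm behind the grasp point. The pads swing forward as they close: fully open they stand 13 mm farther back than shut.
Start: joints at [58.946, 18.69, -11.035, 60.275, 0, 82.311], TCP at [0.218, 0.505, 0.231] pointing down, gripper open.
Joint ranges: [-152.03, 152.03], [-55.5, 102.48], [-74.3, 77.21], [-110.64, 120.58], [-84.22, 78.4], [-180, 180]. Speed limits (degrees/s): [147.25, 147.25, 180, 180, 180, 180].

### API

Orientations are given as [roll, pitch, yaw] about the fixed x, y, z axes, in that order (R = Rz(yaw) Ry(pitch) Rx(roll)).
In Python, from workcell import telemetry, vision, ticket gives the robot as it stands.
- The arm moves only by the tool arm_command, never from a script. Its argument "steps" is a list of rows, each an object with "travel": the shift along the tool's x, y, z scaled (see below), a list of three; "roll": the turn about the tool's z scaled (see below); "fingers": the opening in per cent of the stroke, from 0 (shut) to 100 (fully open). In form: [{"travel": [dx, dy, dz], "roll": roll, "fingers": fingers}, ...]. A call has 1 to 5 rows; each row shifts and turns the commanded pose from where the row before left it, along the tool's axes as they then stand; what a row does not reach is not made up. The controller multiplies each number of a shift by 0.15 m and each number of a turn by 90 degrees. A row lasts 1/8 s, in which the tool goes at most 62.5 mm and 10.7 degrees, less where a joint would pass 70% of its speed; a pose out of reach is approached as far as the arm can. A call with a number of a shift or a turn outside -1 to 1 is refused whole. A call with a gripper value outside its range is refused whole. The fingers move at their own pace and stop on an object; "grip_force" is the grip in N (left out, the last holds). Time passes only in rows, so rows that do not move let the fingers close. It gives the time, the measured TCP pose, the force, the opening and the grip force at its end, in the units of the state.
- telemetry.get_state(): the state, without advancing time (a new reading comes with each control period).
- vision.camera(name): name is "side" or "top" or "wrist"; returns (picture, depth): 480x640x3 uint8, blue, green, red; 480x640 float32, m along the optical axis (not along the pixel's ray), 0 where there is no reading.
- vision.camera_model(name): a dict with "K" (3x3 intrinsics, pixels), "xyz" and "attitude" of the camera in the world. Camera axes: x right, y down, z forward; pixel columns grow to the right and rows downward; lengths in m; the calibration is good to about 2 mm. A picture is of the moment at which its call begins: read the wrist's pose just before it. camera_model takes no time and is no camera call; for the wrist camera it gives the pose at the moment of the call.
- ticket.finish_job(): hands the job in; it is judged then, once.
Trained networks look in the newest picture that a camera, given by its name, has taken for a name from the list of things; names that differ only in an ending like _2 or _b are one class to them, and where a whole thing is asked for, a point or a joint stands for the part that bears it (a point fixed in the world has none). Each returns a list of dicts, best first, with "p" (0 to 1); they miss things now and then, are a little off and sometimes report something else, mostly with a low value. They report only what shows in the picture. A call takes as long as a camera call.
- vision.recognise(target, camera): "uv" ([column, row] in pixels, amid what is visible of it).
- vision.regions_of(target, camera): "region" (480x640 bool, what is visible of it) and "uv" ([column, row] in pixels, amid what is visible of it).
The state is a dict: "clock": time; "q": joint angles; "joint_velocities": joint speeds; "tau": joint torques, N m; "tool_pos": TCP position; "tool_rot": TCP orientation; "force": force on the tool from outside, world axes, zero at the start; "torque": the same for the moment, N m; "grip_width": opening from 0.0 (shut) to 1.0 (fully open); "finger_force": force on a finger pad.
Only numpy, scipy, OpenCV 4.12 (cv2) and the standard library are available. Lean on these libraries where they do the work, as an engineer would, in place of code of your own. Each camera call takes 0.05 s, during which the arm holds its last target. There are 200 camera calls.

## Working session

There is one attempt and no reset: what is moved stays moved. The work goes in short steps, Python scripts to look and compute and a tool call to move; the robot and the scene stay as the last step left them, time stands still between calls to the robot, and variables do not carry over. Pictures are saved under pics/ and viewed, at most 10 in all, crops included, and the job is handed in when it is done.

Besides the shell and the picture viewer there is one more tool, called after "Emit:" as name(argument=value, ...), one argument or row to a line, values as JSON. arm_command: Moves the arm, as the interface text tells. Its arguments: {"type":"object","properties":{"steps":{"type":"array"},"grip_force":{"type":"number"}},"required":["steps"]}

```bash
mkdir -p pics; cat > h.py <<'E'
import numpy as np, cv2
from scipy.spatial.transform import Rotation as R
from workcell import telemetry, vision, ticket
def cam(n):
    im,d=vision.camera(n); m=vision.camera_model(n); return im,d,m
def Rm(m):
    a=np.array(m["attitude"],float)
    return a if a.shape==(3,3) else R.from_euler('xyz',a,degrees=True).as_matrix()
def cloud(d,m):
    K=np.array(m["K"]); v,u=np.mgrid[:480,:640]
    p=np.dstack([(u-K[0,2])/K[0,0]*d,(v-K[1,2])/K[1,1]*d,d])
    return p@Rm(m).T+np.array(m["xyz"])
E
python3 - <<'E'
from h import *
print(telemetry.get_state())
for n in ["top","side"]:
    im,d,m=cam(n); cv2.imwrite(f"pics/{n}0.png",im); print(n,m)
    P=cloud(d,m)
    for t in ["mixer","timer_grip","timer","start_tip","rack","jar","tipbox"]:
        for r in vision.regions_of(t,n)[:2]:
            g=r["region"]&(d>0); print(t,round(r["p"],2),r["uv"],g.sum(),np.median(P[g],0).round(3) if g.any() else None)
E
```

```text
{'clock': 0.0, 'q': array([ 5.89456161e+01,  1.87303204e+01, -1.10914024e+01,  6.02760374e+01,
       -1.17372746e-03,  8.23106398e+01]), 'joint_velocities': array([-0.04136777, -0.01207152, -0.05454495, -0.00751603,  0.02066001,
        0.06946202]), 'tau': array([-9.03504388e-04, -4.43399262e+01,  2.62439811e+01,  1.55131985e-02,
       -2.51475567e-04,  2.02504424e-06]), 'tool_pos': array([0.21781637, 0.50439382, 0.23052351]), 'tool_rot': array([-1.79902962e+02, -1.19173496e-02,  1.56634967e+02]), 'force': array([-0.56823991, -0.0110729 ,  0.39279319]), 'torque': array([-0.00073797,  0.03825226, -0.02632075]), 'finger_force': 0.0, 'grip_width': 0.9989834954270591}
top {'K': array([[460.44012559,   0.        , 323.81641928],
       [  0.        , 460.44012559, 238.99055676],
       [  0.        ,   0.        ,   1.        ]]), 'xyz': array([0.4244587 , 0.03584983, 1.02754859]), 'attitude': array([-169.25281166,   -2.29686454,  -90.41751711])}
mixer 0.91 [355.1, 255.9] 20368 [ 0.574 -0.071  0.081]
timer_grip 0.89 [322.7, 289.5] 849 [ 0.495 -0.003  0.084]
timer 0.91 [324.2, 292.0] 87
[... 255 characters left out ...]
84.6] 2599 [0.515 0.193 0.051]
tipbox 0.9 [468.8, 213.7] 2710 [ 0.668 -0.32   0.07 ]
side {'K': array([[521.42852013,   0.        , 316.8181903 ],
       [  0.        , 521.42852013, 236.79087244],
       [  0.        ,   0.        ,   1.        ]]), 'xyz': array([ 0.31163936, -0.53742768,  0.78822935]), 'attitude': array([-135.85976249,    0.56998939,  -30.2225927 ])}
mixer 0.57 [320.0, 321.6] 30938 [ 0.565 -0.115  0.072]
timer_grip 0.62 [254.8, 290.1] 1153 [ 0.492 -0.007  0.085]
timer 0.65 [256.8, 290.0] 1103 [ 0.492 -0.008  0.085]
start_tip 0.6 [305.8, 342.3] 353 [ 0.497 -0.176  0.169]
rack 0.79 [223.6, 232.3] 3702 [0.505 0.182 0.052]
tipbox 0.64 [456.4, 409.9] 6043 [ 0.655 -0.336  0.071]
```

```bash
python3 - <<'E'
from h import *
im,d,m=cam("top"); P=cloud(d,m)
r=vision.regions_of("mixer","top")[0]["region"]&(d>0)
r2=vision.regions_of("timer","top")[0]["region"]&(d>0)
t=P[r&(abs(P[...,2]-.07)<.006)][:,:2]
print(len(t),cv2.minAreaRect((t*1000).astype(np.float32)))
z=P[r2]; 
disc=z[(z[:,2]<.095)]; bar=z[z[:,2]>.104]
print("disc",len(disc),cv2.minEnclosingCircle((disc[:,:2]*1000).astype(np.float32)),np.median(disc[:,2]))
print("bar",len(bar),cv2.minAreaRect((bar[:,:2]*1000).astype(np.float32)), bar[:,2].max())
c=cv2.resize(im[180:350,180:520],None,fx=2.3,fy=2.3,interpolation=cv2.INTER_CUBIC); k=cv2.resize(im[255:325,285:365],None,fx=5,fy=5,interpolation=cv2.INTER_CUBIC)
k2=np.zeros((350,c.shape[1],3),np.uint8);k2[:,:400]=k
im,d,m=cam("side"); P=cloud(d,m); k=cv2.resize(im[255:325,215:295],None,fx=4.5,fy=4.5); 
k2=k2[:200]*0
o=np.vstack([c]); cv2.imwrite("pics/c1.png",o)
k1=cv2.resize(cv2.imread("pics/top0.png")[255:325,285:365],(400,350),interpolation=cv2.INTER_CUBIC)
cv2.imwrite("pics/k1.png",np.hstack([k1,cv2.resize(k,(400,350))]))
r2=vision.regions_of("timer","side")[0]["region"]&(d>0)
z=P[r2]; disc=z[(z[:,2]<.095)]; bar=z[z[:,2]>.104]
print("disc",cv2.minEnclosingCircle((disc[:,:2]*1000).astype(np.float32)))
print("bar",len(bar),cv2.minAreaRect((bar[:,:2]*1000).astype(np.float32)), bar[:,2].max())
E
```

```text
9711 ((578.7564697265625, -72.36573791503906), (258.566650390625, 358.0929870605469), 11.321465492248535)
disc 618 ((499.3505859375, -2.209836721420288), 34.73625946044922) 0.08282213927939353
bar 231 ((498.4412536621094, -2.027423858642578), (14.002646446228027, 64.11268615722656), 5.173778533935547) 0.11675318835508364
disc ((498.76251220703125, 4.1524176597595215), 40.195411682128906)
bar 292 ((496.98394775390625, -1.2611503601074219), (14.682998657226562, 64.75379180908203), 6.081753253936768) 0.11703612749151027
```

View pics/c1.png

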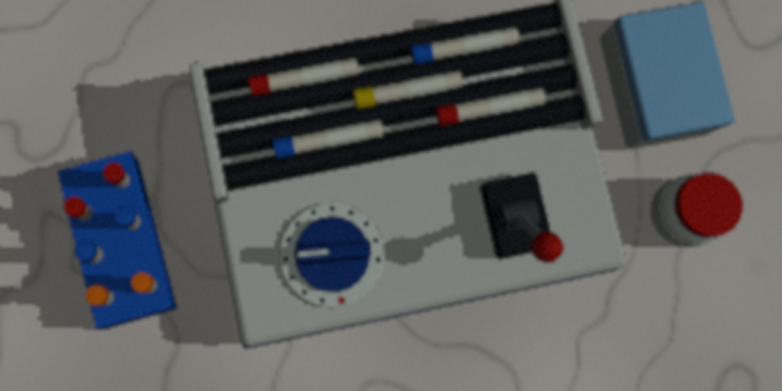

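View pics/k1.png

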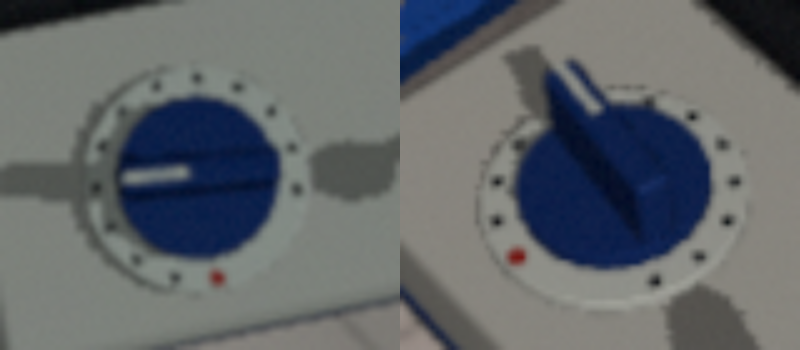

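The top and side views show the pointer facing left at about (305,292) in the top image. The red dot is at the front near (328,310). The knob is at click 4, the mixer yaw is about 11.3°, and the knob sits at (0.498, -0.002) with its bar heading 95.2°.

Emit:
arm_command(
  steps=[
    {"travel":[-0.305,-0.236,0],"roll":0,"fingers":100},
    {"travel":[-0.305,-0.236,0],"roll":0,"fingers":100},
    {"travel":[-0.305,-0.236,0],"roll":0,"fingers":100},
    {"travel":[-0.305,-0.236,0],"roll":0,"fingers":100},
    {"travel":[-0.305,-0.236,0],"roll":0,"fingers":100},
  ],
  grip_force=50,
)

```text
clock: 1.68
tool_pos: [0.3587, 0.2502, 0.2316]
tool_rot: [180.0, 0.0, 156.7]
force: [0.1, 0.3, -0.4]
grip_width: 0.998
finger_force: 0.0
```

Emit:
arm_command(
  steps=[
    {"travel":[-0.305,-0.236,0],"roll":0,"fingers":100},
    {"travel":[-0.305,-0.236,0],"roll":0,"fingers":100},
    {"travel":[-0.305,-0.236,0],"roll":0,"fingers":100},
    {"travel":[-0.305,-0.236,0],"roll":0,"fingers":100},
    {"travel":[-0.305,-0.236,0],"roll":0,"fingers":100},
  ],
)

```text
clock: 2.3
tool_pos: [0.4986, -0.0033, 0.2315]
tool_rot: [180.0, 0.0, 156.6]
force: [0.3, 0.3, -0.1]
grip_width: 1.0
finger_force: 0.0
```

Emit:
arm_command(
  steps=[
    {"travel":[0,0,0],"roll":0.11,"fingers":100},
    {"travel":[0,0,0],"roll":0.11,"fingers":100},
    {"travel":[0,0,0],"roll":0.11,"fingers":100},
    {"travel":[0,0,0],"roll":0.11,"fingers":100},
    {"travel":[0,0,0],"roll":0.11,"fingers":100},
  ],
)

```text
clock: 2.92
tool_pos: [0.4977, -0.0015, 0.2313]
tool_rot: [180.0, 0.0, 106.8]
force: [0.2, 1.0, -0.0]
grip_width: 1.001
finger_force: 0.0
```

Emit:
arm_command(
  steps=[
    {"travel":[0,0,0],"roll":0.11,"fingers":100},
    {"travel":[0,0,0],"roll":0.022,"fingers":100},
    {"travel":[0,0,0],"roll":0,"fingers":100},
  ],
)

```text
clock: 3.3
tool_pos: [0.4977, -0.0015, 0.2313]
tool_rot: [180.0, 0.0, 95.4]
force: [0.5, 0.1, 0.1]
grip_width: 1.004
finger_force: 0.0
```

```bash
python3 - <<'E'
from h import *
s=telemetry.get_state(); print(s["clock"],s["tool_pos"],s["tool_rot"],s["q"])
im,d,m=cam("wrist"); cv2.imwrite("pics/w1.png",im); P=cloud(d,m)
r=vision.regions_of("timer","wrist")
if r:
    g=r[0]["region"]&(d>0); z=P[g]; bar=z[z[:,2]>.104]; disc=z[(z[:,2]<.095)]
    print(r[0]["p"],len(bar),cv2.minAreaRect((bar[:,:2]*1000).astype(np.float32)),bar[:,2].max(),cv2.minEnclosingCircle((disc[:,:2]*1000).astype(np.float32)))
E
```

```text
3.3 [ 0.49772178 -0.00148573  0.23128505] [1.79998560e+02 1.24134721e-03 9.53696118e+01] [-8.67419472e+00  1.31630584e+01 -1.86237778e+01  5.82114652e+01
 -8.54710977e-04  7.59561935e+01]
0.57 1514 ((497.2254943847656, -0.8258590698242188), (13.71803092956543, 64.43147277832031), 4.940338134765625) 0.11666433161219042 ((496.7929992675781, -0.9211470484733582), 33.570133209228516)
```

View pics/w1.png

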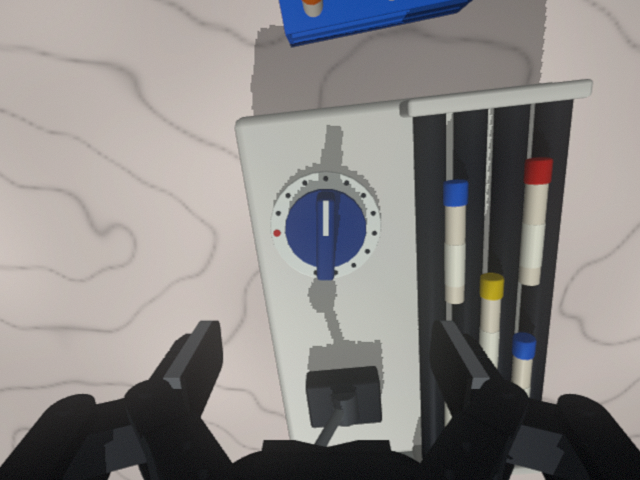

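The wrist view shows the knob at (325,230), red dot at (277,233) and pointer straight up. The fingers straddle the bar correctly, so I'm descending.

Emit:
arm_command(
  steps=[
    {"travel":[0,0,0.235],"roll":0,"fingers":100},
    {"travel":[0,0,0.235],"roll":0,"fingers":100},
    {"travel":[0,0,0.235],"roll":0,"fingers":100},
    {"travel":[0,0,0.23],"roll":0,"fingers":100},
    {"travel":[0,0,0],"roll":0,"fingers":100},
  ],
)

```text
clock: 4.03
tool_pos: [0.4954, -0.0012, 0.089]
tool_rot: [-179.7, -0.1, 95.3]
force: [0.4, -0.3, 0.2]
grip_width: 0.998
finger_force: 0.0
```

Emit:
arm_command(
  steps=[
    {"travel":[0,0,0],"roll":0,"fingers":0},
    {"travel":[0,0,0],"roll":0,"fingers":0},
    {"travel":[0,0,0],"roll":0,"fingers":0},
    {"travel":[0,0,0],"roll":0,"fingers":0},
    {"travel":[0,0,0],"roll":0,"fingers":0},
  ],
)

```text
clock: 4.65
tool_pos: [0.4974, -0.0016, 0.0919]
tool_rot: [-180.0, 0.0, 95.3]
force: [-3.6, 0.3, 7.4]
grip_width: 0.151
finger_force: 49.3
```

Emit:
arm_command(
  steps=[
    {"travel":[0,0,0],"roll":0,"fingers":0},
    {"travel":[0,0,0],"roll":0,"fingers":0},
    {"travel":[0,0,0],"roll":0,"fingers":0},
  ],
)

```text
clock: 5.03
tool_pos: [0.4974, -0.0016, 0.0919]
tool_rot: [-180.0, 0.0, 95.3]
force: [-3.8, -0.4, 8.2]
grip_width: 0.155
finger_force: 49.3
```

Emit:
arm_command(
  steps=[
    {"travel":[0,0,0],"roll":-0.1,"fingers":0},
    {"travel":[0,0,0],"roll":-0.1,"fingers":0},
    {"travel":[0,0,0],"roll":-0.1,"fingers":0},
    {"travel":[0,0,0],"roll":-0.1,"fingers":0},
    {"travel":[0,0,0],"roll":-0.1,"fingers":0},
  ],
)

```text
clock: 5.65
tool_pos: [0.4974, -0.0016, 0.0919]
tool_rot: [-180.0, 0.0, 140.5]
force: [-4.0, -0.1, 7.9]
grip_width: 0.152
finger_force: 49.4
```

Emit:
arm_command(
  steps=[
    {"travel":[0,0,0],"roll":-0.1,"fingers":0},
    {"travel":[0,0,0],"roll":-0.1,"fingers":0},
    {"travel":[0,0,0],"roll":-0.1,"fingers":0},
    {"travel":[0,0,0],"roll":-0.1,"fingers":0},
    {"travel":[0,0,0],"roll":-0.1,"fingers":0},
  ],
)

```text
clock: 6.28
tool_pos: [0.4973, -0.0015, 0.0919]
tool_rot: [-180.0, -0.0, -174.5]
force: [-3.5, -0.0, 8.3]
grip_width: 0.152
finger_force: 49.4
```

Emit:
arm_command(
  steps=[
    {"travel":[0,0,0],"roll":-0.03,"fingers":0},
    {"travel":[0,0,0],"roll":-0.03,"fingers":0},
    {"travel":[0,0,0],"roll":0,"fingers":0},
  ],
)

```text
clock: 6.65
tool_pos: [0.4973, -0.0016, 0.0919]
tool_rot: [-180.0, -0.0, -169.3]
force: [-3.8, -0.3, 7.6]
grip_width: 0.151
finger_force: 49.4
```

```bash
python3 - <<'E'
from h import *
s=telemetry.get_state(); print(s["clock"],s["tool_pos"],s["tool_rot"],s["torque"],s["force"],s["q"])
im,d,m=cam("side");im,d,m=cam("side"); cv2.imwrite("pics/s2.png",cv2.resize(im[200:360,190:350],None,fx=3.5,fy=3.5))
E
```

```text
6.65 [ 0.49729482 -0.00157401  0.09189388] [-1.79985548e+02 -2.19453563e-02 -1.69318314e+02] [0.06892752 0.74068242 0.14397169] [-3.78959809 -0.28247398  7.60486752] [-8.67948222e+00  2.15537406e+01 -2.97983908e+01  3.86637819e+01
 -2.09097036e-02 -1.93611682e+01]
```

View pics/s2.png

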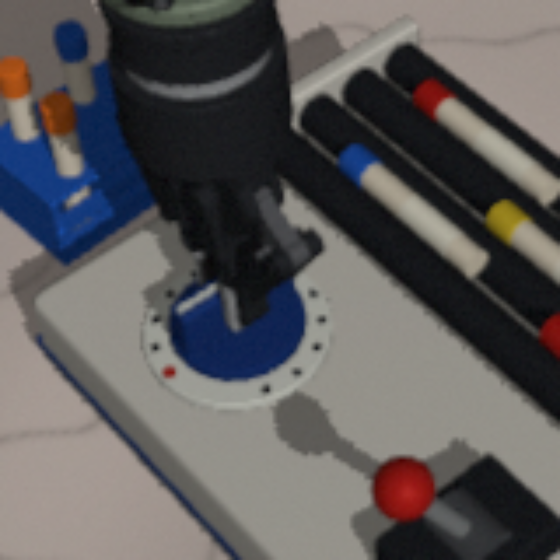

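The pointer line at (195,300) lies parallel to the mixer's x axis, and it lands on the red dot once I allow for the bar's height. I'll press a little further to confirm the stop.

Emit:
arm_command(
  steps=[
    {"travel":[0,0,0],"roll":-0.03,"fingers":0},
    {"travel":[0,0,0],"roll":-0.02,"fingers":0},
    {"travel":[0,0,0],"roll":0,"fingers":0},
  ],
)

```text
clock: 7.12
tool_pos: [0.4972, -0.0016, 0.0919]
tool_rot: [180.0, -0.0, -165.1]
force: [-3.8, -0.1, 8.4]
grip_width: 0.151
finger_force: 66.5
```

```bash
python3 - <<'E'
from h import *
s=telemetry.get_state(); print(s["clock"],s["tool_pos"],s["tool_rot"],s["torque"],s["force"],s["q"])
E
```

```text
7.125 [ 0.49724806 -0.00162846  0.09193054] [ 1.79980347e+02 -1.50318671e-02 -1.65119410e+02] [ 0.15438905  0.81725557 -1.66712151] [-3.84311671 -0.10778002  8.38933985] [-8.70688988e+00  2.15481083e+01 -2.98006005e+01  3.86729314e+01
  1.19962091e-02 -2.35874795e+01]
```

Emit:
arm_command(
  steps=[
    {"travel":[0,0,0],"roll":0.1,"fingers":0},
    {"travel":[0,0,0],"roll":0.1,"fingers":0},
    {"travel":[0,0,0],"roll":0.1,"fingers":0},
    {"travel":[0,0,0],"roll":0.1,"fingers":0},
    {"travel":[0,0,0],"roll":0.1,"fingers":0},
  ],
)

```text
clock: 7.75
tool_pos: [0.4974, -0.0016, 0.0919]
tool_rot: [-180.0, 0.0, 149.9]
force: [-4.4, -1.2, 8.4]
grip_width: 0.152
finger_force: 49.5
```

Emit:
arm_command(
  steps=[
    {"travel":[0,0,0],"roll":0.1,"fingers":0},
    {"travel":[0,0,0],"roll":0.1,"fingers":0},
    {"travel":[0,0,0],"roll":0.1,"fingers":0},
    {"travel":[0,0,0],"roll":0.1,"fingers":0},
    {"travel":[0,0,0],"roll":0.1,"fingers":0},
  ],
)

```text
clock: 8.38
tool_pos: [0.4974, -0.0016, 0.0919]
tool_rot: [-180.0, 0.0, 104.9]
force: [-2.8, -0.3, 7.6]
grip_width: 0.149
finger_force: 49.5
```

Emit:
arm_command(
  steps=[
    {"travel":[0,0,0],"roll":0.1,"fingers":0},
    {"travel":[0,0,0],"roll":0.1,"fingers":0},
    {"travel":[0,0,0],"roll":0.1,"fingers":0},
    {"travel":[0,0,0],"roll":0.06,"fingers":0},
    {"travel":[0,0,0],"roll":0,"fingers":0},
  ],
)

```text
clock: 9.0
tool_pos: [0.4974, -0.0017, 0.0919]
tool_rot: [180.0, 0.0, 72.7]
force: [-4.1, 0.0, 7.4]
grip_width: 0.153
finger_force: 49.5
```

```bash
python3 - <<'E'
from h import *
s=telemetry.get_state(); print(s["clock"],s["tool_pos"],s["tool_rot"],s["torque"],s["force"],s["q"])
for n in ["top","side"]:
    im,d,m=cam(n); P=cloud(d,m)
    for r in vision.regions_of("timer",n)[:1]:
        g=r["region"]&(d>0)&(P[...,2]>.1)&(P[...,2]<.118); z=P[g][:,:2]
        print(n,len(z),cv2.minAreaRect((z*1000).astype(np.float32)) if len(z)>5 else "")
E
```

```text
9.0 [ 0.49741661 -0.00165809  0.09191569] [1.79992602e+02 3.61897957e-02 7.27046915e+01] [-0.12626213  0.56301698 -0.06693946] [-4.06541676  0.03079375  7.43574965] [-8.67716085e+00  2.15524713e+01 -2.97963318e+01  3.86493053e+01
 -3.68897741e-02  9.86181447e+01]
side 282 ((495.33746337890625, -3.1266326904296875), (36.916473388671875, 62.211158752441406), 5.21638298034668)
```

Emit:
arm_command(
  steps=[
    {"travel":[0,0,0],"roll":0.015,"fingers":0},
    {"travel":[0,0,0],"roll":0,"fingers":0},
    {"travel":[0,0,0],"roll":0,"fingers":0},
    {"travel":[0,0,0],"roll":0,"fingers":60},
    {"travel":[0,0,0],"roll":0,"fingers":60},
  ],
)

```text
clock: 9.82
tool_pos: [0.4979, -0.0015, 0.0911]
tool_rot: [180.0, -0.0, 71.4]
force: [-0.2, 0.5, 0.4]
grip_width: 0.567
finger_force: 0.0
```

Emit:
arm_command(
  steps=[
    {"travel":[0,0,0],"roll":0,"fingers":60},
    {"travel":[0,0,-0.3],"roll":0,"fingers":60},
    {"travel":[0,0,-0.4],"roll":0,"fingers":60},
    {"travel":[0,0,-0.4],"roll":0,"fingers":60},
    {"travel":[0,0,0],"roll":0,"fingers":0},
  ],
)

```text
clock: 10.45
tool_pos: [0.5009, -0.0019, 0.261]
tool_rot: [179.5, -0.1, 71.4]
force: [0.2, 0.0, -0.6]
grip_width: 0.401
finger_force: 0.0
```

```bash
python3 - <<'E'
from h import *
s=telemetry.get_state(); print(s["clock"],s["tool_pos"],s["tool_rot"],s["force"])
for n in ["wrist","side"]:
    im,d,m=cam(n); P=cloud(d,m); cv2.imwrite(f"pics/{n}3.png",im)
    for r in vision.regions_of("timer",n)[:1]:
        z=P[r["region"]&(d>0)]; bar=z[(z[:,2]>.104)&(z[:,2]<.12)]
        print(n,len(bar),cv2.minAreaRect((bar[:,:2]*1000).astype(np.float32)))
    for r in vision.regions_of("start_tip",n)[:1]:
        g=r["region"]&(d>0)&(P[...,2]>.14); z=P[g]; hs=cv2.cvtColor(im,cv2.COLOR_BGR2HSV)
        red=g&((hs[...,0]<8)|(hs[...,0]>172))&(hs[...,1]>150); z=P[red]
        A=np.c_[2*z,np.ones(len(z))]; c=np.linalg.lstsq(A,(z**2).sum(1),rcond=None)[0]
        print("ball",len(z),c[:3],np.sqrt(c[3]+c[:3]@c[:3]),z.max(0),z.min(0))
E
```

```text
10.45 [ 0.50085891 -0.00189753  0.26103151] [ 1.79456159e+02 -9.68386016e-02  7.14142309e+01] [ 0.16466399  0.03393441 -0.61145031]
wrist 1281 ((494.9028625488281, -0.617340087890625), (64.34703826904297, 13.953437805175781), 71.5320816040039)
ball 87 [ 0.49055398 -0.16785769  0.1631454 ] 0.006057341050005999 [ 0.49193633 -0.16115493  0.16947696] [ 0.4841152  -0.16767823  0.15775396]
side 268 ((496.8379211425781, -1.5307998657226562), (66.9078369140625, 13.748250007629395), 71.5421371459961)
ball 243 [ 0.49554769 -0.17505544  0.16486417] 0.011655732626196815 [ 0.50669651 -0.16674464  0.17767152] [ 0.48351679 -0.18769719  0.15766341]
```

View pics/wrist3.png

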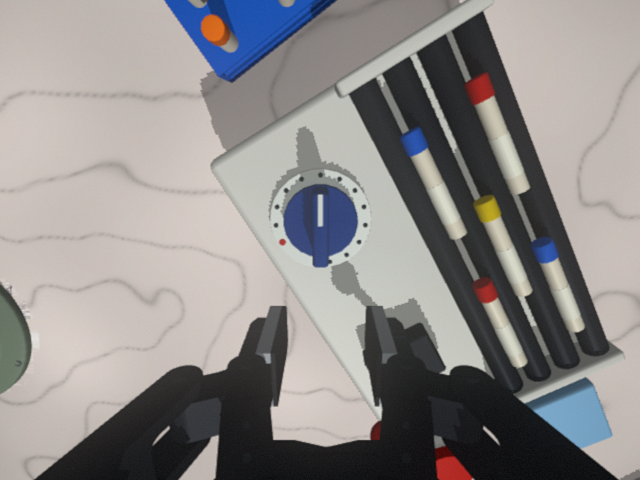

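The knob bar heading is now 71.5°, which is 119.8° from the stop, so it rests in click 5. In the wrist view the pointer is at (320,205) and the red dot at (282,242). Next I go in front of the lever with the fingers shut.

Emit:
arm_command(
  steps=[
    {"travel":[0,0,0],"roll":0.11,"fingers":0},
    {"travel":[0,0,0],"roll":0.11,"fingers":0},
    {"travel":[0,0,0],"roll":0.11,"fingers":0},
    {"travel":[0,0,0],"roll":0.11,"fingers":0},
    {"travel":[0,0,0],"roll":0.11,"fingers":0},
  ],
)

```text
clock: 11.38
tool_pos: [0.497, -0.0014, 0.2547]
tool_rot: [-179.9, 0.1, 21.6]
force: [-0.0, 0.4, 0.3]
grip_width: 0.0
finger_force: 0.0
```

Emit:
arm_command(
  steps=[
    {"travel":[0,0,0],"roll":0.11,"fingers":0},
    {"travel":[0,0,0],"roll":0.008,"fingers":0},
    {"travel":[0,0,0],"roll":0,"fingers":0},
  ],
)

```text
clock: 11.75
tool_pos: [0.4974, -0.0014, 0.2554]
tool_rot: [-180.0, 0.1, 11.4]
force: [-0.1, -0.1, -0.3]
grip_width: -0.0
finger_force: 0.0
```

Emit:
arm_command(
  steps=[
    {"travel":[-0.138,0.281,0],"roll":0,"fingers":0},
    {"travel":[-0.138,0.281,0],"roll":0,"fingers":0},
    {"travel":[-0.138,0.281,0],"roll":0,"fingers":0},
    {"travel":[-0.138,0.281,0],"roll":0,"fingers":0},
    {"travel":[0,0,0],"roll":0,"fingers":0},
  ],
)

```text
clock: 12.38
tool_pos: [0.4488, -0.1856, 0.2558]
tool_rot: [180.0, 0.0, 11.1]
force: [0.1, 0.3, -0.2]
grip_width: 0.001
finger_force: 0.0
```

Emit:
arm_command(
  steps=[
    {"travel":[0,0,0.224],"roll":0,"fingers":0},
    {"travel":[0,0,0.224],"roll":0,"fingers":0},
    {"travel":[0,0,0.224],"roll":0,"fingers":0},
    {"travel":[0,0,0],"roll":0,"fingers":0},
  ],
)

```text
clock: 12.88
tool_pos: [0.4478, -0.181, 0.1532]
tool_rot: [-179.8, 0.2, 11.4]
force: [-0.4, 0.4, 0.9]
grip_width: 0.006
finger_force: 0.0
```

Emit:
arm_command(
  steps=[
    {"travel":[0.1,0,0],"roll":0,"fingers":0},
    {"travel":[0.1,0,0],"roll":0,"fingers":0},
    {"travel":[0.1,0,0],"roll":0,"fingers":0},
    {"travel":[0,0,0],"roll":0,"fingers":0},
  ],
)

```text
clock: 13.38
tool_pos: [0.4955, -0.174, 0.1557]
tool_rot: [180.0, -0.1, 11.4]
force: [-0.6, -0.3, -0.7]
grip_width: 0.001
finger_force: 0.0
```

```bash
python3 - <<'E'
from h import *
im,d,m=cam("side"); cv2.imwrite("pics/s4.png",cv2.resize(im[230:430,210:440],None,fx=2.5,fy=2.5))
E
```

```text
(no output)
```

View pics/s4.png

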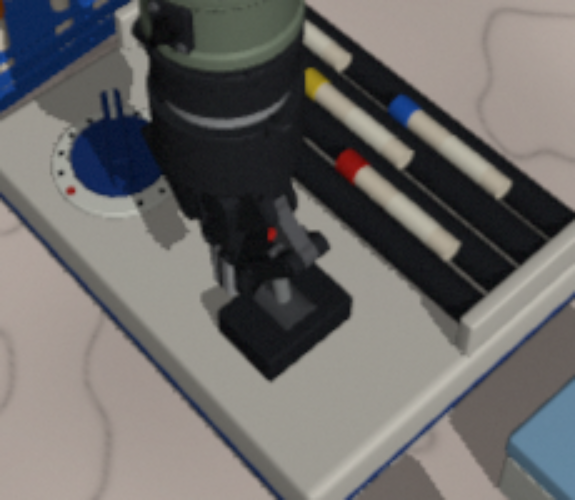

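The rod is now near vertical at (282,290), with the ball showing ahead of the fingers at (272,235). I keep pushing.

Emit:
arm_command(
  steps=[
    {"travel":[0.1,0,0],"roll":0,"fingers":0},
    {"travel":[0.1,0,0],"roll":0,"fingers":0},
    {"travel":[0.08,0,0],"roll":0,"fingers":0},
    {"travel":[0,0,0],"roll":0,"fingers":0},
  ],
)

```text
clock: 13.92
tool_pos: [0.536, -0.1658, 0.155]
tool_rot: [180.0, -0.0, 11.3]
force: [0.8, -0.5, -0.2]
grip_width: -0.001
finger_force: 0.0
```

Emit:
arm_command(
  steps=[
    {"travel":[0.03,0,0],"roll":0,"fingers":0},
    {"travel":[0.02,0,0],"roll":0,"fingers":0},
    {"travel":[0,0,0],"roll":0,"fingers":0},
  ],
)

```text
clock: 14.3
tool_pos: [0.5422, -0.1645, 0.1552]
tool_rot: [-180.0, -0.0, 11.3]
force: [-0.3, 0.1, -0.3]
grip_width: -0.002
finger_force: 0.1
```

Emit:
arm_command(
  steps=[
    {"travel":[0.015,0,0],"roll":0,"fingers":0},
    {"travel":[0,0,0],"roll":0,"fingers":0},
  ],
)

```text
clock: 14.55
tool_pos: [0.5444, -0.1641, 0.1552]
tool_rot: [-180.0, -0.0, 11.3]
force: [-0.7, 0.3, -1.1]
grip_width: 0.002
finger_force: 0.3
```

Emit:
arm_command(
  steps=[
    {"travel":[0.015,0,0],"roll":0,"fingers":0},
    {"travel":[0,0,0],"roll":0,"fingers":0},
  ],
)

```text
clock: 14.8
tool_pos: [0.545, -0.164, 0.1551]
tool_rot: [180.0, 0.2, 11.3]
force: [-5.9, -0.6, 1.7]
grip_width: 0.005
finger_force: 2.9
```

```bash
python3 - <<'E'
from h import *
im,d,m=cam("side"); P=cloud(d,m); cv2.imwrite("pics/s5.png",cv2.resize(im[230:430,210:440],None,fx=2.5,fy=2.5))
print(telemetry.get_state()["force"])
for n in ["side","top"]:
  if n=="top": im,d,m=cam(n);P=cloud(d,m)
  for r in vision.regions_of("start_tip",n)[:2]:
    g=r["region"]&(d>0); print(n,r["p"],r["uv"],g.sum(),np.median(P[g],0))
E
```

```text
[-5.18556664 -0.47430218  1.849807  ]
side 0.6 [332.4, 335.8] 160 [ 0.54518301 -0.16651962  0.12458442]
```

View pics/s5.png

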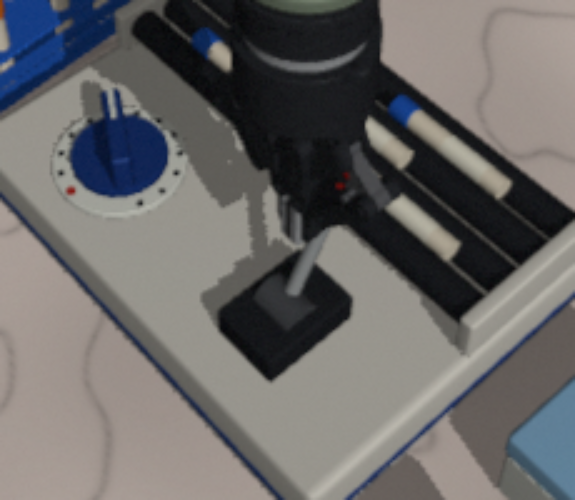

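The force rose at the expected end position and the rod leans to the rollers, so the lever is at its stop. I back off, rise and check.

Emit:
arm_command(
  steps=[
    {"travel":[-0.15,0,0],"roll":0,"fingers":0},
    {"travel":[-0.25,0,0],"roll":0,"fingers":0},
    {"travel":[-0.3,0,-0.2],"roll":0,"fingers":0},
    {"travel":[-0.3,0,-0.3],"roll":0,"fingers":0},
    {"travel":[-0.2,0,-0.2],"roll":0,"fingers":0},
  ],
)

```text
clock: 15.62
tool_pos: [0.3701, -0.1992, 0.2615]
tool_rot: [179.9, -0.1, 11.3]
force: [0.6, -0.6, 1.0]
grip_width: -0.005
finger_force: 0.0
```

Emit:
arm_command(
  steps=[
    {"travel":[0,0,0],"roll":0,"fingers":0},
    {"travel":[0,0,0],"roll":0,"fingers":0},
  ],
)

```text
clock: 15.88
tool_pos: [0.3715, -0.1988, 0.2592]
tool_rot: [180.0, -0.1, 11.3]
force: [-0.7, 0.5, 0.6]
grip_width: 0.0
finger_force: 0.0
```

```bash
python3 - <<'E'
from h import *
print(telemetry.get_state()["clock"])
for n in ["side","top"]:
  im,d,m=cam(n);P=cloud(d,m); cv2.imwrite(f"pics/f{n}.png",im)
  for t in ["start_tip","timer","rack","jar","tipbox"]:
   for r in vision.regions_of(t,n)[:1]:
    z=P[r["region"]&(d>0)]; print(n,t,round(r["p"],2),len(z),np.median(z,0).round(3))
    if t=="timer":
      b=z[(z[:,2]>.104)&(z[:,2]<.12)]; print(len(b),cv2.minAreaRect((b[:,:2]*1000).astype(np.float32)) if len(b) else 0)
E
```

```text
15.875
side start_tip 0.97 428 [ 0.558 -0.165  0.161]
side timer 0.74 1117 [ 0.494 -0.007  0.084]
267 ((497.14630126953125, -0.658966064453125), (65.93241882324219, 13.763477325439453), 71.52014923095703)
side rack 0.6 1506 [0.552 0.184 0.052]
side jar 0.92 1852 [ 0.538 -0.351  0.074]
side tipbox 0.83 6086 [ 0.655 -0.337  0.071]
top start_tip 0.68 215 [ 0.564 -0.162  0.166]
top timer 0.67 809 [ 0.497 -0.003  0.084]
231 ((498.4851379394531, -2.1532554626464844), (63.949867248535156, 13.93312931060791), 71.44792938232422)
top rack 0.6 2575 [0.513 0.193 0.051]
top jar 0.9 977 [ 0.539 -0.34   0.072]
top tipbox 0.97 2772 [ 0.668 -0.319  0.07 ]
```

View pics/fside.png

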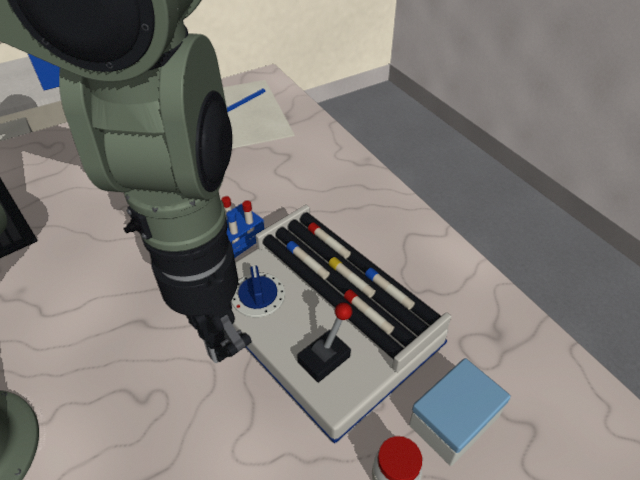

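The view shows the lever leaning to the rollers, with the ball at (344,311). I'll measure its angle more precisely before handing in.

```bash
python3 - <<'E'
from h import *
from scipy.optimize import least_squares
c,s=np.cos(np.radians(11.35)),np.sin(np.radians(11.35))
kn=np.array([.4975,-.0015]); piv=kn+np.array([s,-c])*.170
print("pivot",piv)
for n in ["side","top"]:
  im,d,m=cam(n);P=cloud(d,m); hs=cv2.cvtColor(im,cv2.COLOR_BGR2HSV)
  r=vision.regions_of("start_tip",n)[0]["region"]
  red=cv2.erode((((hs[...,0]<8)|(hs[...,0]>172))&(hs[...,1]>130)&(d>0)&(np.linalg.norm(P-[.565,-.162,.163],axis=2)<.04)).astype(np.uint8),np.ones((3,3)))>0
  z=P[red]
  f=least_squares(lambda q:np.linalg.norm(z-q,axis=1)-.013,z.mean(0)-[0,0,.008],loss='soft_l1',f_scale=.002).x
  l=(f[:2]-piv)@np.array([c,s]); print(n,len(z),f,"local",l,"angle",.5+np.arctan2(l,f[2]-.092))
E
```

```text
pivot [ 0.53095631 -0.16817536]
side 168 [ 0.56868682 -0.15904783  0.16193184] local 0.03878894360154199 angle 1.006419909468498
top 72 [ 0.57014537 -0.16140384  0.16084044] local 0.03975530298035597 angle 1.0237105408847733
```

The lever is fully on (about 1.0 rad), the knob is in click 5, and the rack, jar and tip box haven't moved.

```bash
python3 -c "
from h import *
print(ticket.finish_job())"
```

```text
the job is handed in; nothing more can be done
None
```

The job is handed in, with no verdict shown: I turned the timer knob back to its stop and wound it to the fifth click, then pushed the start lever fully on (about 1.0 rad); the rack, jar and tip box are where they stood.

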